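# Set and lock the depth stop on a block

### The arm

A 6-joint arm with a two-finger parallel gripper is mounted at the origin on the work surface. World frame = base frame: x ahead of the robot, y to its left, z up, the work surface at z = 0. Lengths are in m, angles in rad, forces in N, time in s.
With the tool pointing down it reaches from about 0.25 to 0.775 m from the base axis. Payload 4 kg.
Tool frame: the origin (TCP) lies between the finger pads; the fingertips stand 8 mm ahead of it and the grasp point (between the pads) lies 11 mm behind it; z points along the fingers, y is the line along which they close (so a half turn about z gives the same grasp; the last joint's range is limited). The gripper opens to 94 mm and grips with 3 to 60 N. Pads are 16 mm wide; open, the fingers measure 119 mm over their backs; the gripper's body (75 mm by 177 mm) begins 78 mm behind the grasp point.
Start: joints at [1.149, 0.087, 1.371, -0, 1.684, -0.103], TCP at [0.172, 0.522, 0.214] pointing down, gripper open.
Joint ranges: [-3.1, 3.1], [-0.76, 2.03], [0.27, 2.55], [-1.08, 4.22], [0.17, 2.65], [-2.57, 2.57]. Speed limits (rad/s): [2.79, 2.79, 3.14, 3.14, 3.14, 3.14].

### API

Orientations are given as a rotation vector (axis times angle).
In Python, from rig import manip gives the robot as it stands.
- The arm moves only by the tool apply_moves, never from a script. Its argument "series" is a list of rows, each an object of numbers: "tx", "ty", "tz": the shift along the tool's x, y, z in units of 0.025 m (1.0 is 0.025 m); "wx", "wy", "wz": the turn, a rotation vector about the tool's x, y, z in units of 0.12 rad (1.0 is 0.12 rad); "hand": the closure, from 0 (fully open) to 1 (shut). In form: [{"tx": .., "ty": .., "tz": .., "wx": .., "wy": .., "wz": .., "hand": ..}, ...]. A call has 1 to 12 rows; each row shifts and turns the commanded pose from where the row before left it, along the tool's axes as they then stand; what a row does not reach is not made up. A row lasts 1/12 s, in which the tool goes at most 41.7 mm and 7.16 degrees, less where a joint would pass 70% of its speed; a pose out of reach is approached as far as the arm can. A call with a number of a shift or a turn outside -1 to 1 is refused whole. A call with a gripper value outside its range is refused whole. The fingers move at their own pace and stop on an object; "grip_force" is the grip in N (left out, the last holds). Time passes only in rows, so rows that do not move let the fingers close. It gives the time, the measured TCP pose, the force, the opening and the grip force at its end, in the units of the state.
- manip.get_obs(): the state, without advancing time (a new reading comes with each control period).
- manip.get_image(name): name is "scene" or "top"; returns the picture (480x640x3 uint8, red, green, blue); there is no depth.
- manip.camera_info(name): a dict with "K" (3x3 intrinsics, pixels), "T" (4x4, takes a point from camera to world coordinates). Camera axes: x right, y down, z forward; pixel columns grow to the right and rows downward; lengths in m; the calibration is good to about 2 mm. A picture is of the moment at which its call begins. camera_info takes no time and is no camera call.
- manip.sign_off(): hands the job in; it is judged then, once.
The state is a dict: "time": time; "joint_pos": joint angles; "qd": joint speeds; "joint_torque": joint torques, N m; "eef_pos": TCP position; "tool_rot": TCP orientation; "force": force on the tool from outside, world axes, zero at the start; "torque": the same for the moment, N m; "gripper_width": finger opening in m; "finger_force": force on a finger pad.
Only numpy, scipy, OpenCV 4.12 (cv2) and the standard library are available. Lean on these libraries where they do the work, as an engineer would, in place of code of your own. Each camera call takes 0.05 s, during which the arm holds its last target. There are 200 camera calls.

### The job

Two identical stop stands stand on the steel bench; one has an aluminium block lying on its base under the stop rod, the other has nothing under its rod. On the stand with the block, first push the stop rod down by its knob until its foot touches the top of the block, then lock it by pressing its clamp lever all the way down. Leave the block lying flat under the rod.

Things in the scene. Friction and masses are not known exactly. Their poses are not given: they have to be found in the camera images.
- rod_knob (a point): Centre of the top of the round black knob (34 mm wide, 22 high) on the upright stop rod of the stand with the block. The rod slides straight down; its foot (18 mm wide) is 150 mm below this point and starts 25 to 50 mm above the block. Sliding takes about 5 N; it stays where left. The guide arm under the knob is 154 mm high, its column (82 mm from the rod, away from the lever) 173 mm high.
- clamp_tip (a point): Free end of that stand's clamp lever: flat bar, black grip 20 mm wide, 45 long, 12 thick; 110 mm from its level pivot, which is 30 mm from the rod's axis, 136 mm above the bench. Unlocked it slants up 38 to 50 degrees; locked it lies level, pointing away from rod and column. This point's x axis lies along the pivot; from above, the lever points (pivot to tip) 90 degrees clockwise from x.
- clamp (a joint): Angle of that clamp lever in rad: 0 is fully raised (50 degrees above level, unlocked), growing as it is pressed down to 0.90 at its stop (level, locked). It stays where it is left; turning it takes about 0.12 N m, that is 1 to 2 N when pressed at the grip.
- block_top (a point): Centre of the top of the loose aluminium block, 60 x 60 x 40 mm, 0.3 to 0.5 kg, lying under the rod on the stand's blue base plate (120 x 170 x 18 mm, fixed to the bench): its top is 58 mm above the bench, its middle up to 12 mm off the rod's axis. x, y lie along its sides. A smaller aluminium block (50 x 50 x 30 mm) on the open bench is not part of the job.
Mind the look-alikes: they are no part of the job. What is shaped like the part that bears rod_knob but orange is not meant.

How it is judged:
By the outcome, as a careful person would: the job done as asked, in the order asked, and still so for the second after the job is handed in, with the robot touching nothing.
It also fails if it takes over 35 s, if anything falls off the work surface, if the arm or the gripper's body presses on something with over 40 N, if the wrist force passes 120 N, or if a joint passes its speed limit or range.

## Working session

There is one attempt and no reset: what is moved stays moved. The work goes in short steps, Python scripts to look and compute and a tool call to move; the robot and the scene stay as the last step left them, time stands still between calls to the robot, and variables do not carry over. Pictures are saved under pics/ and viewed, at most 10 in all, crops included, and the job is handed in when it is done.

Besides the shell and the picture viewer there is one more tool, called after "Call:" in YAML: its name, and indented under it one key for each argument. apply_moves: Moves the arm, as the interface text tells. Shifts and turns lie within -1 to 1; 1 stands for 0.025 m of shift or 0.12 rad of turn. Its arguments: {"type":"object","properties":{"series":{"type":"array"},"grip_force":{"type":"number"}},"required":["series"]}

```bash
mkdir -p pics
python3 - <<'E'
from rig import manip
import cv2,numpy as np
for n in("scene","top"):
    cv2.imwrite(f"pics/{n}0.png",manip.get_image(n)[:,:,::-1]); c=manip.camera_info(n); print(n,np.round(c["K"],1).tolist(),np.round(c["T"],3).tolist())
o=manip.get_obs(); print(o["time"],o["eef_pos"],o["tool_rot"])
E
```

```text
scene [[468.4, 0.0, 324.5], [0.0, 468.4, 242.8], [0.0, 0.0, 1.0]] [[0.421, 0.515, -0.747, 1.41], [0.907, -0.244, 0.343, -0.594], [-0.006, -0.822, -0.57, 0.824], [0.0, 0.0, 0.0, 1.0]]
top [[514.3, 0.0, 325.7], [0.0, 514.3, 239.7], [0.0, 0.0, 1.0]] [[0.011, -0.984, 0.179, 0.304], [-1.0, -0.012, -0.008, -0.187], [0.01, -0.179, -0.984, 1.387], [0.0, 0.0, 0.0, 1.0]]
0.1 [0.17221547 0.52186913 0.2124633 ] [-4.98567078e-01 -3.10131453e+00  2.91363123e-03]
```

View pics/scene0.png

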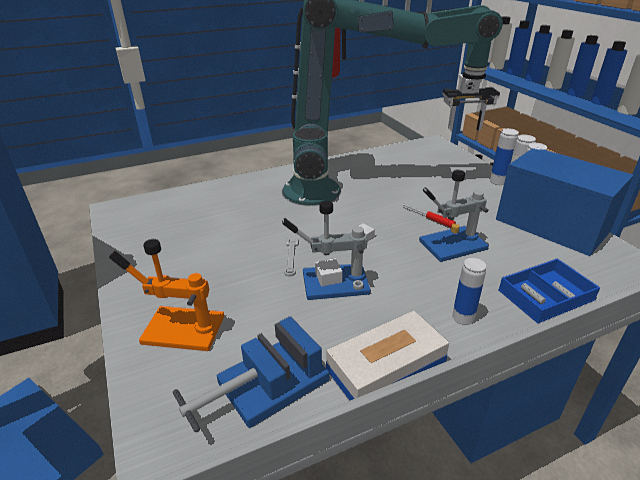

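View pics/top0.png

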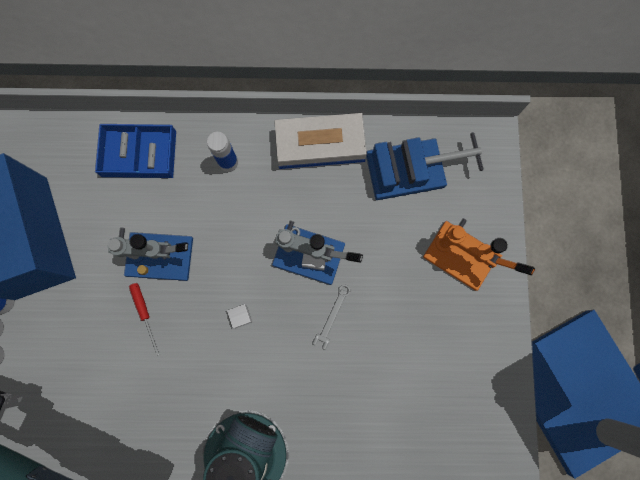

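The scene view shows the grey stand with the block in the middle: knob near (326,207), lever grip near (290,225). In the top view its knob is near (317,242) and its grip near (355,257). Next I'll segment the black parts and triangulate.

```bash
cat > h.py <<'E'
import numpy as np,cv2
from rig import manip
C={n:(np.array(manip.camera_info(n)["K"]),np.array(manip.camera_info(n)["T"])) for n in("scene","top")}
def ray(n,uv):
    K,T=C[n]; d=T[:3,:3]@np.linalg.inv(K)@[uv[0],uv[1],1]; return T[:3,3],d/np.linalg.norm(d)
def onz(n,uv,z):
    o,d=ray(n,uv); return o+d*(z-o[2])/d[2]
def tri(a,b):
    o1,d1=ray("scene",a);o2,d2=ray("top",b)
    s=np.linalg.lstsq(np.c_[d1,-d2],o2-o1,rcond=None)[0]; p,q=o1+s[0]*d1,o2+s[1]*d2
    return (p+q)/2,np.linalg.norm(p-q)
def blobs(im,box,thr=55):
    x0,y0,x1,y1=box; m=(im[y0:y1,x0:x1].max(2)<thr).astype(np.uint8)
    n,l,s,c=cv2.connectedComponentsWithStats(m)
    return [(s[i].tolist(),(c[i]+[x0,y0]).round(1).tolist(),cv2.minAreaRect(np.argwhere(l==i)[:,::-1].astype(np.float32)+np.float32([x0,y0]))) for i in range(1,n) if s[i,4]>25]
E
python3 - <<'E'
from h import *
for n,b in(("scene",(270,190,390,310)),("top",(265,215,375,290))):
    im=cv2.imread(f"pics/{n}0.png"); x0,y0,x1,y1=b
    for k in blobs(im,b): print(n,k)
    z=cv2.resize(im[y0:y1,x0:x1],None,fx=5,fy=5,interpolation=cv2.INTER_NEAREST); cv2.imwrite(f"pics/{n}_crop.png",z)
E
```

```text
scene ([33, 0, 38, 25, 371], [324.2, 200.3], ((321.5, 202.0), (24.0, 37.0), 90.0))
scene ([13, 29, 15, 14, 97], [290.0, 225.7], ((289.93463134765625, 225.72694396972656), (17.62886619567871, 5.788582801818848), 37.87498474121094))
top ([45, 20, 14, 15, 175], [316.5, 241.9], ((316.5, 242.0), (14.0, 13.0), 90.0))
top ([81, 38, 17, 9, 115], [353.3, 256.8], ((353.7307434082031, 256.8461608886719), (15.49317455291748, 8.040761947631836), 11.309932708740234))
```

View pics/scene_crop.png

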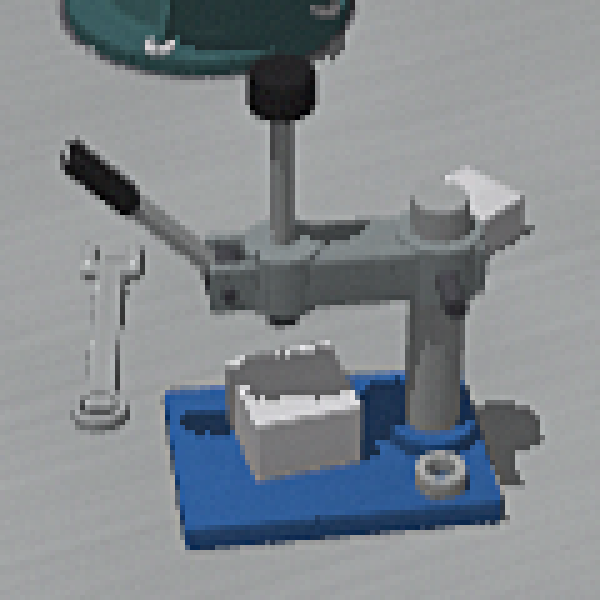

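View pics/top_crop.png

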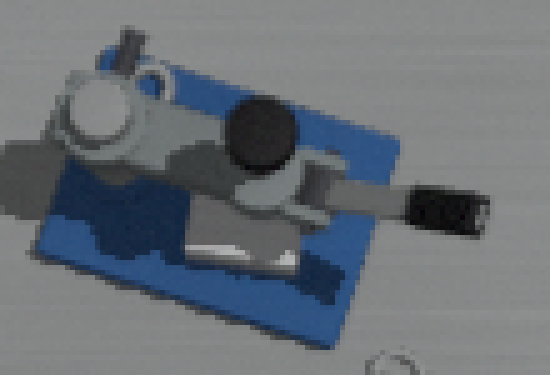

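The crops show the middle stand clearly. In the scene view: knob top about (326.5,204), column top (358,229), lever tip about (284,221). In the top view: knob (317,242), column (285,236.5), tip (361.5,257.5). I'll triangulate these.

Run:
```python
from h import *
np.set_printoptions(precision=4,suppress=True)
P={}
for k,a,b in(("knob",(326.5,203.9),(316.7,241.8)),("tip",(284,221.2),(361.5,257.6)),("grip",(290,225.7),(353.5,256.9)),("col",(358.2,228.3),(285,236.6))):
    P[k],e=tri(a,b); print(k,P[k],e)
print("col@.173",onz("top",(285,236.6),.173),onz("scene",(358.2,228.3),.173))
# block top corners top view at z=.058 ; front face visible edge
im=cv2.imread("pics/top0.png")
for uv in((302,267),(325,271),(302,264),(325,267)): print(uv,onz("top",uv,.058))
for uv in((317.0,263),(336,258.5),(342,269),(319,274)): print("s",uv,onz("scene",uv,.058))
# base plate: blue mask
m=((im[:,:,0]>110)&(im[:,:,2]<90)).astype(np.uint8);m[:, :265]=0;m[:,375:]=0;m[:215]=0;m[290:]=0
r=cv2.minAreaRect(np.argwhere(m)[:,::-1].astype(np.float32)); bx=cv2.boxPoints(r)
Q=np.array([onz("top",p,.018) for p in bx]);print(Q, Q.mean(0), np.linalg.norm(np.diff(Q,axis=0),axis=1))
v=P["knob"]-P["col"];print("col-rod",np.hypot(*v[:2]),np.degrees(np.arctan2(v[1],v[0])))
v=P["tip"]-P["knob"];print("rod-tip",np.hypot(*v[:2]),np.degrees(np.arctan2(v[1],v[0])))
for i in range(4): 
  w=Q[i]-Q[i-1];print(np.degrees(np.arctan2(w[1],w[0])))
```

```text
knob [ 0.5067 -0.1744  0.249 ] 0.003632526892535642
tip [ 0.4778 -0.2774  0.2106] 0.004982001315115024
grip [ 0.4809 -0.2616  0.195 ] 0.001326910594833291
col [ 0.5323 -0.0972  0.1713] 0.0037620827723253737
col@.173 [ 0.5312 -0.099   0.173 ] [ 0.535  -0.0966  0.173 ]
(302, 267) [ 0.4728 -0.1369  0.058 ]
(325, 271) [ 0.4631 -0.1968  0.058 ]
(302, 264) [ 0.4807 -0.1367  0.058 ]
(325, 267) [ 0.4736 -0.1967  0.058 ]
s (317.0, 263) [ 0.4845 -0.191   0.058 ]
s (336, 258.5) [ 0.4882 -0.1357  0.058 ]
s (342, 269) [ 0.537  -0.1418  0.058 ]
s (319, 274) [ 0.5302 -0.2058  0.058 ]
[[ 0.4838 -0.0554  0.018 ]
 [ 0.5973 -0.0886  0.018 ]
 [ 0.5459 -0.2503  0.018 ]
 [ 0.4338 -0.215   0.018 ]] [ 0.5152 -0.1523  0.018 ] [0.1182 0.1697 0.1176]
col-rod 0.0813218401513755 -108.38411582019623
rod-tip 0.10704017783674626 -105.65516787517441
72.60549670171427
-16.300400064055566
-107.62030347738472
162.48892998512534
```

Call:
apply_moves:
  series:
    - {"tz": -1,"hand": 1}
    - {"tz": -1,"hand": 1}
    - {"tz": -1,"hand": 1}
    - {"tz": -1,"hand": 1}
    - {"tx": -0.8,"ty": -0.8,"hand": 1}
    - {"tx": -0.8,"ty": -0.8,"hand": 1}
    - {"tx": -0.8,"ty": -0.8,"hand": 1}
    - {"tx": -0.8,"ty": -0.8,"hand": 1}
    - {"tx": -0.8,"ty": -0.8,"hand": 1}
    - {"tx": -0.8,"ty": -0.8,"hand": 1}
    - {"tx": -0.8,"ty": -0.8,"hand": 1}
    - {"tx": -0.8,"ty": -0.8,"hand": 1}

```text
schema error: expected keys tx, ty, tz, wx, wy, wz, hand
```

Call:
apply_moves:
  series:
    - {"tx": -0.8,"ty": -0.8,"hand": 1}
    - {"tx": -0.8,"ty": -0.8,"hand": 1}
    - {"tx": -0.8,"ty": -0.8,"hand": 1}
    - {"tx": -0.8,"ty": -0.8,"hand": 1}
    - {"tx": -0.8,"ty": -0.8,"hand": 1}
    - {"tx": -0.8,"ty": -0.8,"hand": 1}
    - {"tx": -0.8,"ty": -0.8,"hand": 1}
    - {"tx": -0.8,"ty": -0.8,"hand": 1}
    - {"tx": -0.8,"ty": -0.8,"hand": 1}
    - {"tx": -0.8,"ty": -0.8,"hand": 1}
    - {"tx": -0.8,"ty": -0.8,"hand": 1}
    - {"hand": 1}

```text
schema error: expected keys tx, ty, tz, wx, wy, wz, hand
```

```bash
cat > d.py <<'E'
import sys,numpy as np
from rig import manip
from scipy.spatial.transform import Rotation as R
o=manip.get_obs();t=np.array([float(v) for v in sys.argv[1:4]])
r=R.from_rotvec(o["tool_rot"]);print(o["time"],o["eef_pos"],o["force"],"units",r.inv().apply(t-o["eef_pos"])/.025,"axes",r.as_matrix().round(3).tolist(),o["gripper_width"])
E
python3 d.py 0.507 -0.1745 0.275
```

```text
0.1 [0.17221547 0.52186913 0.2124633 ] [0.15013444 0.28437797 0.74342846] units [-21.44649864 -22.25889393  -2.46246032] axes [[-0.95, 0.313, -0.001], [0.313, 0.95, -0.002], [0.0, -0.002, -1.0]] 0.09391051190806785
```

All keys are required.

Call:
apply_moves:
  series:
    - {"tx": 0,"ty": 0,"tz": -1,"wx": 0,"wy": 0,"wz": 0,"hand": 1}
    - {"tx": 0,"ty": 0,"tz": -1,"wx": 0,"wy": 0,"wz": 0,"hand": 1}
    - {"tx": 0,"ty": 0,"tz": -1,"wx": 0,"wy": 0,"wz": 0,"hand": 1}
    - {"tx": 0,"ty": 0,"tz": -1,"wx": 0,"wy": 0,"wz": 0,"hand": 1}
    - {"tx": -0.8,"ty": -0.8,"tz": 0,"wx": 0,"wy": 0,"wz": 0,"hand": 1}
    - {"tx": -0.8,"ty": -0.8,"tz": 0,"wx": 0,"wy": 0,"wz": 0,"hand": 1}
    - {"tx": -0.8,"ty": -0.8,"tz": 0,"wx": 0,"wy": 0,"wz": 0,"hand": 1}
    - {"tx": -0.8,"ty": -0.8,"tz": 0,"wx": 0,"wy": 0,"wz": 0,"hand": 1}
    - {"tx": -0.8,"ty": -0.8,"tz": 0,"wx": 0,"wy": 0,"wz": 0,"hand": 1}
    - {"tx": -0.8,"ty": -0.8,"tz": 0,"wx": 0,"wy": 0,"wz": 0,"hand": 1}
    - {"tx": -0.8,"ty": -0.8,"tz": 0,"wx": 0,"wy": 0,"wz": 0,"hand": 1}
    - {"tx": -0.8,"ty": -0.8,"tz": 0,"wx": 0,"wy": 0,"wz": 0,"hand": 1}

```text
time: 1.1
eef_pos: [0.2743, 0.3188, 0.313]
tool_rot: [-0.498, -3.102, 0.001]
force: [0.7, 0.5, 0.7]
gripper_width: 0.0175
finger_force: 0.0
```

Call:
apply_moves:
  series:
    - {"tx": -0.8,"ty": -0.8,"tz": 0,"wx": 0,"wy": 0,"wz": 0,"hand": 1}
    - {"tx": -0.8,"ty": -0.8,"tz": 0,"wx": 0,"wy": 0,"wz": 0,"hand": 1}
    - {"tx": -0.8,"ty": -0.8,"tz": 0,"wx": 0,"wy": 0,"wz": 0,"hand": 1}
    - {"tx": -0.8,"ty": -0.8,"tz": 0,"wx": 0,"wy": 0,"wz": 0,"hand": 1}
    - {"tx": -0.8,"ty": -0.8,"tz": 0,"wx": 0,"wy": 0,"wz": 0,"hand": 1}
    - {"tx": -0.8,"ty": -0.8,"tz": 0,"wx": 0,"wy": 0,"wz": 0,"hand": 1}
    - {"tx": -0.8,"ty": -0.8,"tz": 0,"wx": 0,"wy": 0,"wz": 0,"hand": 1}
    - {"tx": -0.8,"ty": -0.8,"tz": 0,"wx": 0,"wy": 0,"wz": 0,"hand": 1}
    - {"tx": -0.8,"ty": -0.8,"tz": 0,"wx": 0,"wy": 0,"wz": 0,"hand": 1}
    - {"tx": -0.8,"ty": -0.8,"tz": 0,"wx": 0,"wy": 0,"wz": 0,"hand": 1}
    - {"tx": -0.8,"ty": -0.8,"tz": 0,"wx": 0,"wy": 0,"wz": 0,"hand": 1}
    - {"tx": 0,"ty": 0,"tz": 0,"wx": 0,"wy": 0,"wz": 0,"hand": 1}

```text
time: 2.1
eef_pos: [0.4154, 0.0388, 0.3121]
tool_rot: [-0.507, -3.099, 0.003]
force: [0.1, 0.4, 0.4]
gripper_width: 0.0005
finger_force: 0.0
```

```bash
python3 d.py 0.507 -0.1745 0.275
```

```text
2.1 [0.41535228 0.03875656 0.31213024] [0.07485536 0.4063967  0.43114483] units [-6.1969217  -6.91208019  1.49379489] axes [[-0.948, 0.319, -0.002], [0.319, 0.948, -0.002], [0.001, -0.002, -1.0]] 0.00048063103057107277
```

Call:
apply_moves:
  series:
    - {"tx": -0.8,"ty": -0.9,"tz": 0,"wx": 0,"wy": 0,"wz": 0,"hand": 1}
    - {"tx": -0.8,"ty": -0.9,"tz": 0,"wx": 0,"wy": 0,"wz": 0,"hand": 1}
    - {"tx": -0.8,"ty": -0.9,"tz": 0,"wx": 0,"wy": 0,"wz": 0,"hand": 1}
    - {"tx": -0.8,"ty": -0.9,"tz": 0,"wx": 0,"wy": 0,"wz": 0,"hand": 1}
    - {"tx": -0.8,"ty": -0.9,"tz": 0,"wx": 0,"wy": 0,"wz": 0,"hand": 1}
    - {"tx": -0.8,"ty": -0.9,"tz": 0,"wx": 0,"wy": 0,"wz": 0,"hand": 1}
    - {"tx": -0.8,"ty": -0.9,"tz": 0,"wx": 0,"wy": 0,"wz": 0,"hand": 1}
    - {"tx": -0.6,"ty": -0.6,"tz": 0.5,"wx": 0,"wy": 0,"wz": 0,"hand": 1}
    - {"tx": 0,"ty": 0,"tz": 0.6,"wx": 0,"wy": 0,"wz": 0,"hand": 1}
    - {"tx": 0,"ty": 0,"tz": 0.4,"wx": 0,"wy": 0,"wz": 0,"hand": 1}
    - {"tx": 0,"ty": 0,"tz": 0,"wx": 0,"wy": 0,"wz": 0,"hand": 1}

```text
time: 3.02
eef_pos: [0.5062, -0.169, 0.2725]
tool_rot: [-0.497, -3.096, -0.004]
force: [-1.1, -0.5, 0.4]
gripper_width: 0.0007
finger_force: 0.0
```

```bash
python3 d.py 0.507 -0.1745 0.275
python3 - <<'E'
from h import *
im=manip.get_image("scene")[190:310,270:390,::-1]
cv2.imwrite("pics/s1.png",cv2.resize(im,None,fx=5,fy=5,interpolation=cv2.INTER_NEAREST))
E
```

```text
3.0167 [ 0.50617316 -0.16901812  0.2725246 ] [-1.11309843 -0.51669009  0.39700406] units [-0.0994464  -0.19776104 -0.09990318] axes [[-0.95, 0.313, -0.006], [0.313, 0.95, 0.003], [0.006, 0.001, -1.0]] 0.0006591941692581514
```

View pics/s1.png

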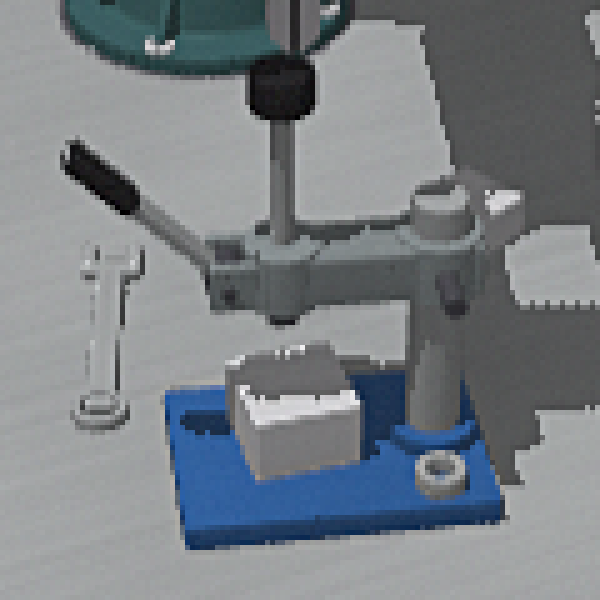

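The fingertips are centred over the knob at crop (290,50), a few mm off along y, so I'll push down with a small correction.

Call:
apply_moves:
  series:
    - {"tx": -0.1,"ty": -0.2,"tz": 0,"wx": 0,"wy": 0,"wz": 0,"hand": 1}
    - {"tx": 0,"ty": 0,"tz": 0.2,"wx": 0,"wy": 0,"wz": 0,"hand": 1}
    - {"tx": 0,"ty": 0,"tz": 0.2,"wx": 0,"wy": 0,"wz": 0,"hand": 1}
    - {"tx": 0,"ty": 0,"tz": 0.2,"wx": 0,"wy": 0,"wz": 0,"hand": 1}
    - {"tx": 0,"ty": 0,"tz": 0.2,"wx": 0,"wy": 0,"wz": 0,"hand": 1}
    - {"tx": 0,"ty": 0,"tz": 0.2,"wx": 0,"wy": 0,"wz": 0,"hand": 1}
    - {"tx": 0,"ty": 0,"tz": 0.2,"wx": 0,"wy": 0,"wz": 0,"hand": 1}
    - {"tx": 0,"ty": 0,"tz": 0.2,"wx": 0,"wy": 0,"wz": 0,"hand": 1}
    - {"tx": 0,"ty": 0,"tz": 0.2,"wx": 0,"wy": 0,"wz": 0,"hand": 1}

```text
time: 3.82
eef_pos: [0.5083, -0.1754, 0.2362]
tool_rot: [0.498, 3.101, 0.0]
force: [0.8, 1.1, 5.7]
gripper_width: 0.0002
finger_force: 2.5
```

Call:
apply_moves:
  series:
    - {"tx": 0,"ty": 0,"tz": 0.1,"wx": 0,"wy": 0,"wz": 0,"hand": 1}
    - {"tx": 0,"ty": 0,"tz": 0.1,"wx": 0,"wy": 0,"wz": 0,"hand": 1}
    - {"tx": 0,"ty": 0,"tz": 0.1,"wx": 0,"wy": 0,"wz": 0,"hand": 1}

```text
time: 4.07
eef_pos: [0.5083, -0.1754, 0.2284]
tool_rot: [0.498, 3.101, 0.001]
force: [-0.2, 0.7, 4.4]
gripper_width: 0.0009
finger_force: 2.3
```

Call:
apply_moves:
  series:
    - {"tx": 0,"ty": 0,"tz": 0.1,"wx": 0,"wy": 0,"wz": 0,"hand": 1}
    - {"tx": 0,"ty": 0,"tz": 0.1,"wx": 0,"wy": 0,"wz": 0,"hand": 1}
    - {"tx": 0,"ty": 0,"tz": 0.1,"wx": 0,"wy": 0,"wz": 0,"hand": 1}
    - {"tx": 0,"ty": 0,"tz": 0,"wx": 0,"wy": 0,"wz": 0,"hand": 1}

```text
time: 4.4
eef_pos: [0.5082, -0.1755, 0.2202]
tool_rot: [-0.498, -3.102, -0.001]
force: [1.6, 0.9, 2.6]
gripper_width: 0.0008
finger_force: 1.0
```

Call:
apply_moves:
  series:
    - {"tx": 0,"ty": 0,"tz": 0.06,"wx": 0,"wy": 0,"wz": 0,"hand": 1}
    - {"tx": 0,"ty": 0,"tz": 0.04,"wx": 0,"wy": 0,"wz": 0,"hand": 1}

```text
time: 4.57
eef_pos: [0.5082, -0.1755, 0.2184]
tool_rot: [0.498, 3.102, 0.001]
force: [1.4, 1.7, 4.5]
gripper_width: 0.0009
finger_force: 2.1
```

Call:
apply_moves:
  series:
    - {"tx": 0,"ty": 0,"tz": 0.04,"wx": 0,"wy": 0,"wz": 0,"hand": 1}
    - {"tx": 0,"ty": 0,"tz": 0,"wx": 0,"wy": 0,"wz": 0,"hand": 1}

```text
time: 4.73
eef_pos: [0.5082, -0.1755, 0.2173]
tool_rot: [0.498, 3.102, 0.0]
force: [1.4, 1.2, 3.4]
gripper_width: 0.0003
finger_force: 1.6
```

Call:
apply_moves:
  series:
    - {"tx": 0,"ty": 0,"tz": 0.04,"wx": 0,"wy": 0,"wz": 0,"hand": 1}
    - {"tx": 0,"ty": 0,"tz": 0,"wx": 0,"wy": 0,"wz": 0,"hand": 1}

```text
time: 4.9
eef_pos: [0.5082, -0.1755, 0.2164]
tool_rot: [0.498, 3.102, 0.001]
force: [2.0, 2.2, 4.6]
gripper_width: 0.0002
finger_force: 1.7
```

Call:
apply_moves:
  series:
    - {"tx": 0,"ty": 0,"tz": 0.04,"wx": 0,"wy": 0,"wz": 0,"hand": 1}
    - {"tx": 0,"ty": 0,"tz": 0,"wx": 0,"wy": 0,"wz": 0,"hand": 1}

```text
time: 5.07
eef_pos: [0.5082, -0.1755, 0.2162]
tool_rot: [0.498, 3.101, 0.0]
force: [0.8, 2.4, 5.6]
gripper_width: 0.0007
finger_force: 3.1
```

Call:
apply_moves:
  series:
    - {"tx": 0,"ty": 0,"tz": 0.04,"wx": 0,"wy": 0,"wz": 0,"hand": 1}
    - {"tx": 0,"ty": 0,"tz": 0,"wx": 0,"wy": 0,"wz": 0,"hand": 1}

```text
time: 5.23
eef_pos: [0.5082, -0.1755, 0.2162]
tool_rot: [0.498, 3.1, -0.0]
force: [-0.1, 1.6, 9.5]
gripper_width: 0.0005
finger_force: 4.5
```

Motion stopped at tip z = 0.208, where the foot should meet the block. One more small press will confirm it, then I'll back off.

Call:
apply_moves:
  series:
    - {"tx": 0,"ty": 0,"tz": 0.04,"wx": 0,"wy": 0,"wz": 0,"hand": 1}
    - {"tx": 0,"ty": 0,"tz": 0.02,"wx": 0,"wy": 0,"wz": 0,"hand": 1}
    - {"tx": 0,"ty": 0,"tz": 0,"wx": 0,"wy": 0,"wz": 0,"hand": 1}

```text
time: 5.48
eef_pos: [0.5083, -0.1755, 0.2162]
tool_rot: [0.498, 3.099, -0.001]
force: [-1.9, 2.6, 12.7]
gripper_width: 0.0003
finger_force: 6.6
```

Call:
apply_moves:
  series:
    - {"tx": 0,"ty": 0,"tz": -0.2,"wx": 0,"wy": 0,"wz": 0,"hand": 1}
    - {"tx": 0,"ty": 0,"tz": -0.6,"wx": 0,"wy": 0,"wz": 0,"hand": 1}
    - {"tx": 0,"ty": 0,"tz": -0.8,"wx": 0,"wy": 0,"wz": 0,"hand": 1}
    - {"tx": 0,"ty": 0,"tz": -0.8,"wx": 0,"wy": 0,"wz": 0,"hand": 1}
    - {"tx": 0,"ty": 0,"tz": 0,"wx": 0,"wy": 0,"wz": 0,"hand": 1}

```text
time: 5.9
eef_pos: [0.5086, -0.1767, 0.276]
tool_rot: [0.499, 3.098, -0.004]
force: [0.0, 0.4, 0.9]
gripper_width: 0.0004
finger_force: 0.0
```

```bash
python3 - <<'E'
from h import *
im=manip.get_image("scene")[190:310,270:390,::-1]
cv2.imwrite("pics/s2.png",cv2.resize(im,None,fx=5,fy=5,interpolation=cv2.INTER_NEAREST))
E
python3 d.py 0.476 -0.277 0.255
```

```text
5.95 [ 0.50829242 -0.17638217  0.273963  ] [0.43888005 0.42614055 0.5182111 ] units [-0.0361896  -4.22573154  0.76422126] axes [[-0.949, 0.314, 0.002], [0.314, 0.949, -0.002], [-0.002, -0.001, -1.0]] 0.00037851446901040716
```

View pics/s2.png

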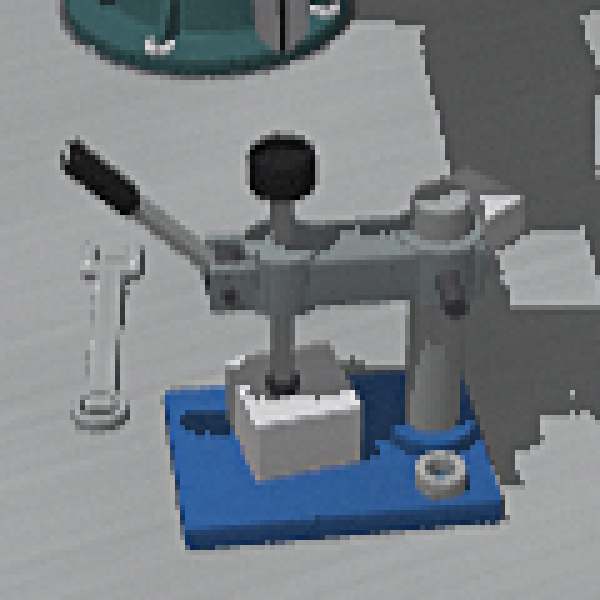

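The foot rests on the block at crop (283,383), the block is flat, and the lever has not moved. Next is the lever grip: 4.1 units along −y of the tool.

Call:
apply_moves:
  series:
    - {"tx": 0,"ty": -0.7,"tz": 0,"wx": 0,"wy": 0,"wz": 0,"hand": 1}
    - {"tx": 0,"ty": -0.7,"tz": 0,"wx": 0,"wy": 0,"wz": 0,"hand": 1}
    - {"tx": 0,"ty": -0.7,"tz": 0,"wx": 0,"wy": 0,"wz": 0,"hand": 1}
    - {"tx": 0,"ty": -0.7,"tz": 0,"wx": 0,"wy": 0,"wz": 0,"hand": 1}
    - {"tx": 0,"ty": -0.7,"tz": 0,"wx": 0,"wy": 0,"wz": 0,"hand": 1}
    - {"tx": 0,"ty": -0.6,"tz": 0,"wx": 0,"wy": 0,"wz": 0,"hand": 1}
    - {"tx": 0,"ty": 0,"tz": 0.6,"wx": 0,"wy": 0,"wz": 0,"hand": 1}
    - {"tx": 0,"ty": 0,"tz": 0.6,"wx": 0,"wy": 0,"wz": 0,"hand": 1}
    - {"tx": 0,"ty": 0,"tz": 0,"wx": 0,"wy": 0,"wz": 0,"hand": 1}

```text
time: 6.7
eef_pos: [0.4735, -0.2722, 0.2367]
tool_rot: [-0.499, -3.092, -0.007]
force: [0.5, 0.4, -0.2]
gripper_width: 0.0007
finger_force: 0.0
```

```bash
python3 - <<'E'
from h import *
A=[cv2.resize(np.ascontiguousarray(manip.get_image(n)[y:y+80,x:x+80,::-1]),(400,400),interpolation=cv2.INTER_NEAREST) for n,x,y in(("scene",265,170),("top",310,210))]
cv2.imwrite("pics/s3.png",np.hstack(A))
E
python3 d.py 0.477 -0.273 0.15
```

```text
6.8 [ 0.47486003 -0.27251642  0.24041004] [ 0.09276247 -0.08245151 -0.87881969] units [-0.10548144  0.00440797  3.61592539] axes [[-0.949, 0.314, -0.004], [0.314, 0.949, 0.003], [0.005, 0.001, -1.0]] 0.0003841456575714359
```

View pics/s3.png

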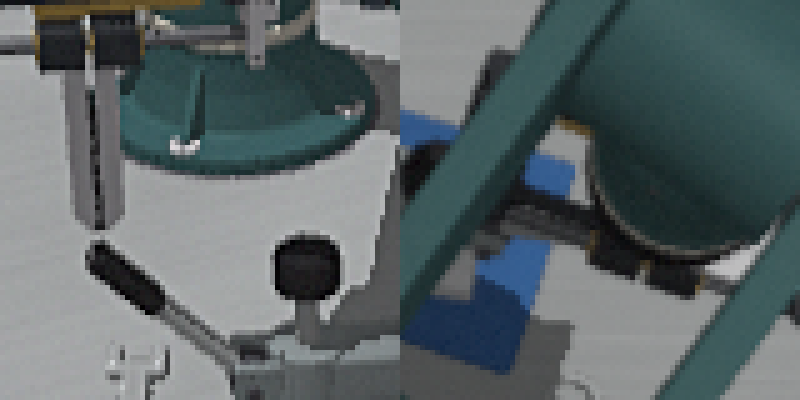

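The fingertips are right above the end of the grip, scene crop (98,230) over (100,245). I'll press down now.

Call:
apply_moves:
  series:
    - {"tx": -0.1,"ty": 0,"tz": 0.25,"wx": 0,"wy": 0,"wz": 0,"hand": 1}
    - {"tx": 0,"ty": 0,"tz": 0.25,"wx": 0,"wy": 0,"wz": 0,"hand": 1}
    - {"tx": 0,"ty": 0,"tz": 0.25,"wx": 0,"wy": 0,"wz": 0,"hand": 1}
    - {"tx": 0,"ty": 0,"tz": 0.25,"wx": 0,"wy": 0,"wz": 0,"hand": 1}
    - {"tx": 0,"ty": 0,"tz": 0.25,"wx": 0,"wy": 0,"wz": 0,"hand": 1}
    - {"tx": 0,"ty": 0,"tz": 0.25,"wx": 0,"wy": 0,"wz": 0,"hand": 1}

```text
time: 7.3
eef_pos: [0.4788, -0.2763, 0.2088]
tool_rot: [0.501, 3.096, -0.009]
force: [-1.1, 0.3, 1.7]
gripper_width: 0.0003
finger_force: 0.7
```

Call:
apply_moves:
  series:
    - {"tx": 0,"ty": 0,"tz": 0.2,"wx": 0,"wy": 0,"wz": 0,"hand": 1}
    - {"tx": 0,"ty": 0,"tz": 0.2,"wx": 0,"wy": 0,"wz": 0,"hand": 1}
    - {"tx": 0,"ty": 0,"tz": 0.2,"wx": 0,"wy": 0,"wz": 0,"hand": 1}
    - {"tx": 0,"ty": 0,"tz": 0.2,"wx": 0,"wy": 0,"wz": 0,"hand": 1}
    - {"tx": 0,"ty": 0,"tz": 0.2,"wx": 0,"wy": 0,"wz": 0,"hand": 1}
    - {"tx": 0,"ty": 0,"tz": 0.2,"wx": 0,"wy": 0,"wz": 0,"hand": 1}

```text
time: 7.8
eef_pos: [0.4783, -0.2736, 0.1748]
tool_rot: [-0.498, -3.101, 0.0]
force: [-0.8, -0.8, 2.7]
gripper_width: 0.0003
finger_force: 1.0
```

Call:
apply_moves:
  series:
    - {"tx": 0,"ty": 0,"tz": 0.2,"wx": 0,"wy": 0,"wz": 0,"hand": 1}
    - {"tx": 0,"ty": 0,"tz": 0.2,"wx": 0,"wy": 0,"wz": 0,"hand": 1}
    - {"tx": 0,"ty": 0,"tz": 0.1,"wx": 0,"wy": 0,"wz": 0,"hand": 1}
    - {"tx": 0,"ty": 0,"tz": 0.1,"wx": 0,"wy": 0,"wz": 0,"hand": 1}

```text
time: 8.13
eef_pos: [0.4782, -0.2737, 0.16]
tool_rot: [-0.499, -3.101, -0.0]
force: [-0.8, -1.8, 2.6]
gripper_width: 0.0003
finger_force: 0.9
```

Sliding at about 2 N, as expected. The stop should come at TCP z of about 0.150.

Call:
apply_moves:
  series:
    - {"tx": 0,"ty": 0,"tz": 0.1,"wx": 0,"wy": 0,"wz": 0,"hand": 1}
    - {"tx": 0,"ty": 0,"tz": 0.1,"wx": 0,"wy": 0,"wz": 0,"hand": 1}
    - {"tx": 0,"ty": 0,"tz": 0.1,"wx": 0,"wy": 0,"wz": 0,"hand": 1}
    - {"tx": 0,"ty": 0,"tz": 0,"wx": 0,"wy": 0,"wz": 0,"hand": 1}

```text
time: 8.47
eef_pos: [0.4782, -0.2735, 0.1523]
tool_rot: [-0.499, -3.101, -0.001]
force: [-0.4, -0.8, 0.6]
gripper_width: 0.0003
finger_force: 0.0
```

Call:
apply_moves:
  series:
    - {"tx": 0,"ty": 0,"tz": 0.08,"wx": 0,"wy": 0,"wz": 0,"hand": 1}
    - {"tx": 0,"ty": 0,"tz": 0,"wx": 0,"wy": 0,"wz": 0,"hand": 1}

```text
time: 8.63
eef_pos: [0.4783, -0.2735, 0.1505]
tool_rot: [-0.499, -3.101, -0.001]
force: [0.4, 1.2, -0.2]
gripper_width: 0.0007
finger_force: 0.1
```

Call:
apply_moves:
  series:
    - {"tx": 0,"ty": 0,"tz": 0.06,"wx": 0,"wy": 0,"wz": 0,"hand": 1}
    - {"tx": 0,"ty": 0,"tz": 0,"wx": 0,"wy": 0,"wz": 0,"hand": 1}

```text
time: 8.8
eef_pos: [0.4783, -0.2735, 0.1492]
tool_rot: [-0.498, -3.102, -0.001]
force: [0.3, 0.0, 0.7]
gripper_width: 0.0006
finger_force: 0.3
```

Call:
apply_moves:
  series:
    - {"tx": 0,"ty": 0,"tz": 0.06,"wx": 0,"wy": 0,"wz": 0,"hand": 1}
    - {"tx": 0,"ty": 0,"tz": 0,"wx": 0,"wy": 0,"wz": 0,"hand": 1}

```text
time: 8.97
eef_pos: [0.4783, -0.2736, 0.1479]
tool_rot: [-0.499, -3.102, -0.0]
force: [-0.5, -1.0, 1.5]
gripper_width: 0.0005
finger_force: 0.6
```

Call:
apply_moves:
  series:
    - {"tx": 0,"ty": 0,"tz": 0.06,"wx": 0,"wy": 0,"wz": 0,"hand": 1}
    - {"tx": 0,"ty": 0,"tz": 0,"wx": 0,"wy": 0,"wz": 0,"hand": 1}

```text
time: 9.13
eef_pos: [0.4783, -0.2736, 0.1472]
tool_rot: [0.498, 3.101, -0.0]
force: [-2.1, 0.2, 5.2]
gripper_width: 0.0005
finger_force: 2.2
```

Run:
```python
from h import *
A=[cv2.resize(np.ascontiguousarray(manip.get_image(n)[y:y+80,x:x+80,::-1]),(400,400),interpolation=cv2.INTER_NEAREST) for n,x,y in(("scene",265,200),("top",310,210))]
cv2.imwrite("pics/s4.png",np.hstack(A))
```

```text
(no output)
```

View pics/s4.png

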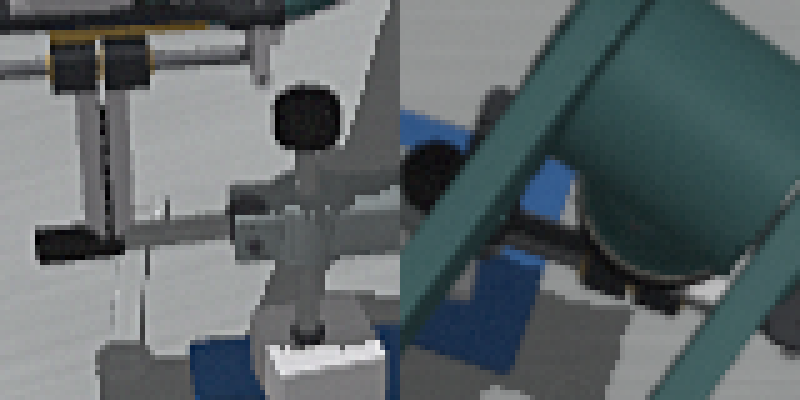

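The lever lies about level with the tips on its grip at crop (105,240), and the force is starting to rise. I'll press firmly onto the stop.

Call:
apply_moves:
  series:
    - {"tx": 0,"ty": 0,"tz": 0.06,"wx": 0,"wy": 0,"wz": 0,"hand": 1}
    - {"tx": 0,"ty": 0,"tz": 0,"wx": 0,"wy": 0,"wz": 0,"hand": 1}

```text
time: 9.4
eef_pos: [0.4784, -0.2737, 0.1466]
tool_rot: [0.498, 3.101, -0.001]
force: [-2.4, 0.7, 8.1]
gripper_width: 0.0004
finger_force: 4.0
```

Call:
apply_moves:
  series:
    - {"tx": 0,"ty": 0,"tz": 0.06,"wx": 0,"wy": 0,"wz": 0,"hand": 1}
    - {"tx": 0,"ty": 0,"tz": 0,"wx": 0,"wy": 0,"wz": 0,"hand": 1}

```text
time: 9.57
eef_pos: [0.4784, -0.2737, 0.146]
tool_rot: [0.498, 3.1, -0.001]
force: [-3.1, 1.8, 10.8]
gripper_width: 0.0005
finger_force: 5.6
```

Call:
apply_moves:
  series:
    - {"tx": 0,"ty": 0,"tz": 0.08,"wx": 0,"wy": 0,"wz": 0,"hand": 1}
    - {"tx": 0,"ty": 0,"tz": 0.06,"wx": 0,"wy": 0,"wz": 0,"hand": 1}
    - {"tx": 0,"ty": 0,"tz": 0,"wx": 0,"wy": 0,"wz": 0,"hand": 1}
    - {"tx": 0,"ty": 0,"tz": 0,"wx": 0,"wy": 0,"wz": 0,"hand": 1}

```text
time: 9.9
eef_pos: [0.4785, -0.2738, 0.1448]
tool_rot: [0.498, 3.099, -0.002]
force: [-6.4, 3.4, 17.6]
gripper_width: 0.0007
finger_force: 9.2
```

Call:
apply_moves:
  series:
    - {"tx": 0,"ty": 0,"tz": -0.2,"wx": 0,"wy": 0,"wz": 0,"hand": 1}
    - {"tx": 0,"ty": 0,"tz": -0.4,"wx": 0,"wy": 0,"wz": 0,"hand": 1}
    - {"tx": 0,"ty": -0.4,"tz": -0.8,"wx": 0,"wy": 0,"wz": 0,"hand": 1}
    - {"tx": 0,"ty": -0.6,"tz": -1,"wx": 0,"wy": 0,"wz": 0,"hand": 1}
    - {"tx": 0,"ty": -0.8,"tz": -1,"wx": 0,"wy": 0,"wz": 0,"hand": 1}
    - {"tx": 0,"ty": -0.8,"tz": -1,"wx": 0,"wy": 0,"wz": 0,"hand": 1}
    - {"tx": 0,"ty": -0.8,"tz": -0.5,"wx": 0,"wy": 0,"wz": 0,"hand": 1}
    - {"tx": 0,"ty": -0.5,"tz": 0,"wx": 0,"wy": 0,"wz": 0,"hand": 1}
    - {"tx": 0,"ty": 0,"tz": 0,"wx": 0,"wy": 0,"wz": 0,"hand": 1}

```text
time: 10.65
eef_pos: [0.4472, -0.3683, 0.2618]
tool_rot: [0.503, 3.101, -0.0]
force: [0.1, -0.1, -0.3]
gripper_width: 0.0004
finger_force: 0.0
```

Run:
```python
from h import *
a=manip.get_image("scene")[:,:,::-1];b=manip.get_image("top")[:,:,::-1]
for n,im,bx in(("scene",a,(265,215,315,270)),("top",b,(335,215,375,290))):
    for k in blobs(im,bx): print(n,k)
f=lambda im,x,y:cv2.resize(np.ascontiguousarray(im[y:y+100,x:x+100]),(400,400),interpolation=cv2.INTER_NEAREST)
cv2.imwrite("pics/s5.png",np.hstack([f(a,265,195),f(b,275,205)]))
```

```text
scene ([7, 29, 18, 8, 107], [280.3, 247.9], ((280.3719482421875, 247.8475799560547), (6.184166431427002, 17.11688804626465), 83.6598129272461))
top ([32, 21, 8, 24, 79], [371.6, 248.8], ((372.60003662109375, 248.20001220703125), (5.0596442222595215, 24.03331184387207), 18.434947967529297))
top ([19, 44, 10, 8, 52], [358.3, 262.8], ((358.5, 263.0), (7.905693054199219, 6.640782833099365), 18.434947967529297))
```

View pics/s5.png

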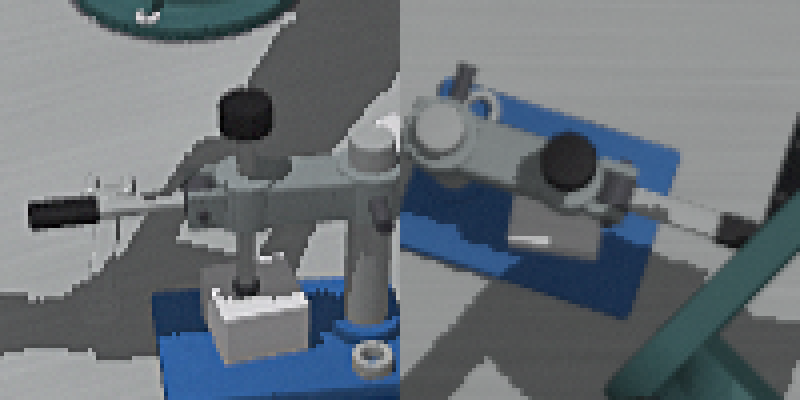

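Run:
```python
from h import *
K,T=C["scene"]
for deg in(6,3,0,-3):
    a=np.radians(deg); u=np.array([-.305,-.952]); rod=np.array([.5075,-.1755])
    for L in(110,87.5,0):
        p=np.r_[rod+u*(.03+L/1000*np.cos(a)),.136+L/1000*np.sin(a)]
        q=K@(T[:3,:3].T@(p-T[:3,3])); print(deg,L,(q[:2]/q[2]).round(1))
```

```text
6 110 [271.2 242.7]
6 87.5 [280.1 242.7]
6 0 [314.1 243.1]
3 110 [271.2 244.5]
3 87.5 [280.1 244.2]
3 0 [314.1 243.1]
0 110 [271.3 246.4]
0 87.5 [280.1 245.7]
0 0 [314.1 243.1]
-3 110 [271.5 248.2]
-3 87.5 [280.3 247.2]
-3 0 [314.1 243.1]
```

The lever's image slope (6.3°, against 4.4° predicted for level and 6.8° for 3° below level) matches its stop at 0.90 rad, which is 1.6° below level. The foot is on the flat block and the robot is clear, so I'm handing in.

```bash
python3 -c "
from rig import manip
print(manip.sign_off())"
```

```text
the job is handed in; nothing more can be done
None
```

The job is handed in at about 10.8 s: on the stand with the block I pushed the rod down until its foot stopped on the block, then pressed the clamp lever to its stop; the last pictures show the block flat under the rod and the arm clear, though the hand-in gave no verdict.

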